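Find the high spot of a cistern cap with a plunger indicator

ROBOT

A 6-joint arm with a two-finger parallel gripper is mounted at the origin on the work surface. World frame = base frame: x ahead of the robot, y to its left, z up, the work surface at z = 0. Lengths are in m, angles in rad, forces in N, time in s.
With the tool pointing down it reaches from about 0.375 to 0.975 m from the base axis. Payload 3.8 kg.
Tool frame: the origin (TCP) lies on the centre line of the jaws, within the pads' length; the fingertips stand 22 mm ahead of it and the grasp point (between the pads) lies 3 mm ahead of it; z points along the fingers, x is the direction in which the jaws open and shut, and the axes are right-handed (so a half turn about z gives the same grasp; the last joint's range is limited). The gripper opens to 85 mm and grips with 20 to 120 N. Pads are 22 mm wide; open, the fingers measure 114 mm over their backs; the gripper's body (76 mm by 85 mm) begins 54 mm behind the grasp point. The pads swing forward as they close: fully open they stand 13 mm farther back than shut.
Start: joints at [-1.225, 0.264, 1.604, -0, 1.274, -0.037], TCP at [0.252, -0.626, 0.253] pointing down, gripper open.
Joint ranges: [-2.63, 2.63], [-0.94, 2.18], [0.31, 2.57], [-1.31, 4.45], [0, 2.66], [-2.55, 2.55]. Speed limits (rad/s): [2.57, 2.57, 3.14, 3.14, 3.14, 3.14].

INTERFACE

Orientations are given as a rotation vector (axis times angle).
In Python, from workcell import bot, viewer gives the robot as it stands.
- The arm moves only by the tool move_arm, never from a script. Its argument "series" is text: rows parted by semicolons, each of 7 numbers parted by spaces: the turn, a rotation vector about the tool's x, y, z scaled (see below), then the shift along the tool's x, y, z scaled (see below), then the opening, from -1 (shut) to 1 (fully open). A call has exactly 8 rows; each row is the pose to reach, as a shift and turn from the pose commanded when the call began, along the tool's axes at that moment; what a row does not reach only later rows make up. The controller multiplies each number of a shift by 100 mm and each number of a turn by 120 degrees. A row lasts 1/10 s, in which the tool goes at most 50 mm and 8.59 degrees, less where a joint would pass 70% of its speed; a pose out of reach is approached as far as the arm can. A call with a number of a shift or a turn outside -1 to 1 is refused whole. A call with a gripper value outside its range is refused whole. The fingers move at their own pace and stop on an object; "squeeze" is the grip in N (left out, the last holds). Time passes only in rows, so rows that repeat a pose let the fingers close, or fill a call up. It gives the time, the measured TCP pose, the force and the opening at its end, in the units of the state.
- bot.read_state(): the state, without advancing time (a new reading comes with each control period).
- viewer.read_camera(name): name is "side" or "top"; returns a dict with "pixels" (400x640x3 uint8, red, green, blue), "K" (3x3 intrinsics, pixels), "world_to_cam" (4x4, takes a point from world to camera coordinates). Camera axes: x right, y up, looking along -z (the intrinsics and any distortion apply to the point x, -y, -z); pixel columns grow to the right and rows downward; lengths in m; the calibration is good to about 2 mm. A picture is of the moment at which its call begins. There is no depth.
- bot.finish_job(): hands the job in, once; it reports no verdict.
The state is a dict: "time": time; "q": joint angles; "joint_vel": joint speeds; "joint_torque": joint torques, N m; "tool_pos": TCP position; "tcp_rot": TCP orientation; "wrist_force": force on the tool from outside, world axes, zero at the start; "torque": the same for the moment, N m; "width": opening from 0.0 (shut) to 1.0 (fully open).
Only numpy, scipy, OpenCV 4.12 (cv2) and the standard library are available. Lean on these libraries where they do the work, as an engineer would, in place of code of your own. Each camera call takes 0.05 s, during which the arm holds its last target.

TASK

The steel cistern cap is clamped a little off centre on the green runout stand: find its high spot. Push the indicator in by its thumb plate until the plunger bears on the cap's rim and the red pointer stands about half-way round its scale, then turn the cap with a light fingertip drag on its flat top until the high spot is at the plunger, where the pointer reads highest. Leave it so, with the indicator still bearing on the cap; never drive the plunger onto its stop, lean on the cap or disturb the other things on the bench.

Things in the scene. Friction and masses are not known exactly. Their poses are not given: they have to be found in the camera images.
- stand: Green runout stand, fixed to the bench: base plate 150 x 320 x 16 mm, a vertical spindle at one end, a dovetail slide with the indicator at the other. Origin on the bench exactly under the spindle axis; z up; its +y axis runs along the slide from the spindle to the indicator; the plate reaches from y = -75 to +245 mm.
- turntable: Vertical spindle and face plate carrying the clamped cap; dark clamp washer (48 mm across, 3 mm proud, white line along its own +x) and brass nut (13 mm, 6.5 mm proud) on top. Origin on the spindle axis, level with the cap's flat top, 80 mm above the bench. Turns about z without end either way against about 0.015 N m of drag; stays where left; turns with the cap.
- cap_top (a point): On the spindle axis at the level of the cap's flat top. The cap is a steel lid 110 mm across, 28 mm high, clamped 2.5 mm off the axis in an unknown direction: its rim runs 2.5 mm out at the high spot, 2.5 mm in opposite. Drag the bare top 35 to 45 mm from the axis; 3 to 10 N down is enough. The bearing is delicate: the robot must never load cap or turntable above 20 N.
- carriage: Indicator carriage: dark saddle on the slide with a round plunger dial indicator lying face up (58 mm across, top 80 mm above the bench) and behind it an upright thumb plate. Axes as the stand's. It slides along -y towards the cap, 45 mm in all, against about 7 N of drag, and stays where left. Origin under the dial's centre, 16 mm above the bench.
- thumb_plate (a point): Centre of the rear face (turned away from the cap, to +y of the stand) of the carriage's steel thumb plate, 64 mm above the bench. The plate is 36 mm wide, 12 mm thick along y, and stands from 36 to 86 mm above the bench. Push it along the carriage's -y.
- ball_tip (a point): Centre of the 6 mm steel ball on the plunger's end, 66 mm above the bench. The plunger points along the carriage's -y at the spindle axis, with 15 mm of sprung travel: 1.0 N at first touch, 1.9 N fully in. Bearing on the cap, the ball's centre is about 55.1 (low spot) to 60.1 mm (high spot) from the axis. At the start it hangs 10 to 25 mm short of the rim.
- pointer (a joint): Red pointer on the white dial: 0 rad with the plunger free (pointing at the cap), growing clockwise seen from above as the plunger is pressed in, 0.36 rad per mm, to 5.4 rad on its stop (15 scale divisions, one per mm). Half-way is 2.7 rad. It swings by 1.8 rad over one turn of the cap.
- bellows: Chromed bellows unit, loose, 56 mm across and 76 mm high, standing beside the stand; origin at the centre of its underside. Leave alone.
- float: White porcelain float, loose, 52 mm across and 66 mm high, standing beside the stand; origin at the centre of its underside. Leave alone.
- spare_cap: Smaller spare steel cap, loose, 72 mm across and 26 mm high, on the robot's side of the stand; origin at the centre of its underside. Leave alone.
- spanner: Steel spanner 150 mm long lying on the bench beside the stand. Leave alone.
- screw_tray: Grey plastic tray 100 x 140 x 25 mm of screws and rubber washers to the robot's right; origin at the centre of its underside. Leave alone.
- setting_ring: Steel setting ring, loose, 68 mm across and 22 mm high, to the robot's right; origin at the centre of its underside. Leave alone.

How it is judged:
On the way:
1. The indicator bears on the cap with its pointer about half-way round (1.9 to 3.3 rad) (value of joint pointer between 1.9 and 3.3 rad and contact force between carriage and turntable above 0.5 N), for 0.2 s.
At the end, for the whole second after the job is handed in: The cap's high spot is at the plunger, within about 20 degrees either way (the ball's centre more than 59.9 mm from the spindle axis), the plunger still bears on the cap with the pointer between 1.0 and 5.2 rad, and cap and carriage are at rest (horizontal distance between ball_tip and turntable above 0.0599 m and contact force between carriage and turntable above 0.5 N and value of joint pointer between 1 and 5.2 rad and angular speed of turntable below 0.05 rad/s and linear speed of carriage below 0.005 m/s); the robot touches nothing.
It fails at once if The plunger is driven onto its stop (value of joint pointer above 5.3 rad or contact force between carriage and turntable above 12 N).
It fails at once if The robot loads the cap or spindle with more than 20 N (contact force between any of the fingers, the arm and turntable above 20 N).
It fails at once if Another thing on the bench is moved more than 15 mm (distance of any of bellows, float, spare_cap, spanner, screw_tray, setting_ring from where it was at the start of the episode above 0.015 m).
It also fails if it takes over 72 s, if anything falls off the work surface, if the arm or the gripper's body presses on something with over 40 N, if the wrist force passes 120 N, or if a joint passes its speed limit or range.

## Working session

There is one attempt and no reset: what is moved stays moved. The work goes in short steps, Python scripts to look and compute and a tool call to move; the robot and the scene stay as the last step left them, time stands still between calls to the robot, and variables do not carry over. Pictures are saved under pics/ and viewed, and the job is handed in when it is done.

Besides the shell and the picture viewer there is one more tool, called after ">>>" as a command line: name --argument value ..., lists and objects as JSON in quotes. move_arm: Moves the arm, as the interface text tells. Its arguments: {"type":"object","properties":{"series":{"type":"string"},"squeeze":{"type":"number"}},"required":["series"]}

```bash
mkdir -p pics; ls
python3 - <<'E'
from workcell import bot, viewer
import cv2
for n in("side","top"):
    r=viewer.read_camera(n); cv2.imwrite(f"pics/{n}0.png",r["pixels"][:,:,::-1]); print(n,r["K"],r["world_to_cam"], r.keys())
print(bot.read_state())
E
```

```text
pics
side [[469.88552357   0.         324.03816622]
 [  0.         469.88552357 196.62358141]
 [  0.           0.           1.        ]] [[-0.89395297 -0.44766889 -0.02099171  0.39782806]
 [ 0.22244389 -0.48388775  0.84638724 -0.25140584]
 [-0.38905887  0.75196091  0.53215411 -0.8910282 ]
 [ 0.          0.          0.          1.        ]] dict_keys(['pixels', 'K', 'world_to_cam'])
top [[415.38649995   0.         312.26473896]
 [  0.         415.38649995 206.08507784]
 [  0.           0.           1.        ]] [[-0.02064683 -0.99947121 -0.02511979 -0.11693526]
 [ 0.99773145 -0.02220812  0.06355119 -0.53439492]
 [-0.06407545 -0.02375067  0.99766239 -1.1398549 ]
 [ 0.          0.          0.          1.        ]] dict_keys(['pixels', 'K', 'world_to_cam'])
{'time': 0.1, 'q': array([-1.22495137e+00,  2.64687870e-01,  1.60525965e+00, -3.33504284e-05,
        1.27369201e+00, -3.69126834e-02]), 'joint_vel': array([ 0.00020309, -0.00276107, -0.0032681 , -0.00101935,  0.00244018,
        0.00043423]), 'joint_torque': array([ 8.70177155e-04, -5.16707182e+01, -3.68589127e+01,  2.18303421e-05,
        6.34548749e-03, -2.22936166e-05]), 'tool_pos': array([ 0.25186831, -0.62557694,  0.2520677 ]), 'tcp_rot': array([-2.60245924,  1.7576632 ,  0.00262477]), 'wrist_force': array([-0.30571035,  0.8518245 ,  0.9849832 ]), 'torque': array([ 0.03010429, -0.033778  , -0.018033  ]), 'width': 1.0003269265241617}
```

View pics/side0.png

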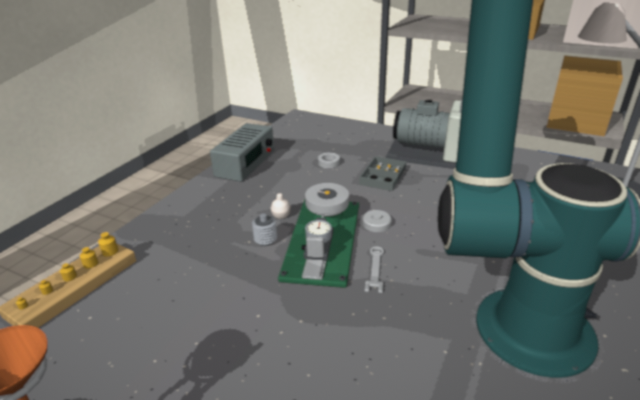

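View pics/top0.png

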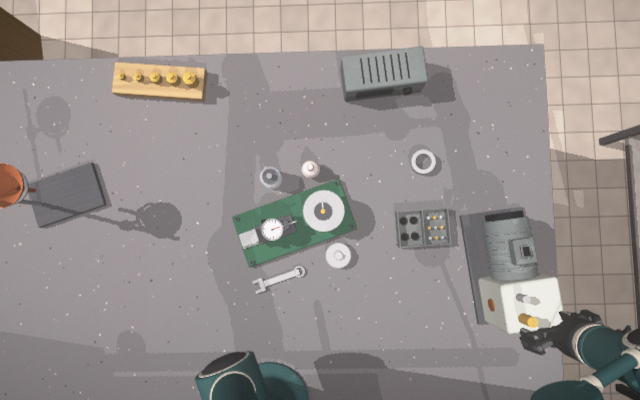

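The pictures show the stand in the top view, with the cap near (323,211) and the dial near (271,230). The thumb plate and slide end are near (249,238), and the spare cap is at (338,256). Next I enlarge this area.

```bash
cat > h.py <<'E'
import numpy as np, cv2
from workcell import bot, viewer
def cam(n): 
    r=viewer.read_camera(n); return r["pixels"],np.array(r["K"]),np.array(r["world_to_cam"])
def px2w(uv,z,K,T):
    R=T[:3,:3];t=T[:3,3]
    d=np.array([(uv[0]-K[0,2])/K[0,0],-(uv[1]-K[1,2])/K[1,1],-1.])
    d=R.T@d;c=-R.T@t
    return c+d*(z-c[2])/d[2]
def w2px(p,K,T):
    c=T[:3,:3]@np.asarray(p,float)+T[:3,3]
    return np.array([K[0,0]*c[0]/-c[2]+K[0,2],-K[1,1]*c[1]/-c[2]+K[1,2]])
def crop(img,x0,y0,w,h,s,name):
    c=cv2.resize(img[y0:y0+h,x0:x0+w,::-1],None,fx=s,fy=s,interpolation=cv2.INTER_CUBIC); cv2.imwrite(name,c)
E
python3 - <<'E'
from h import *
i,K,T=cam("top"); crop(i,225,150,150,115,5,"pics/t1.png")
i,K,T=cam("side"); crop(i,240,170,160,120,5,"pics/s1.png")
E
```

```text
(no output)
```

View pics/t1.png

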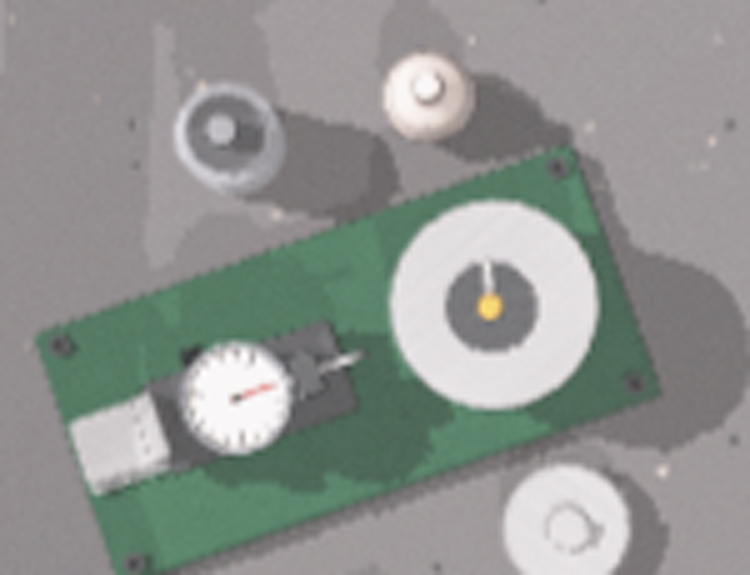

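View pics/s1.png

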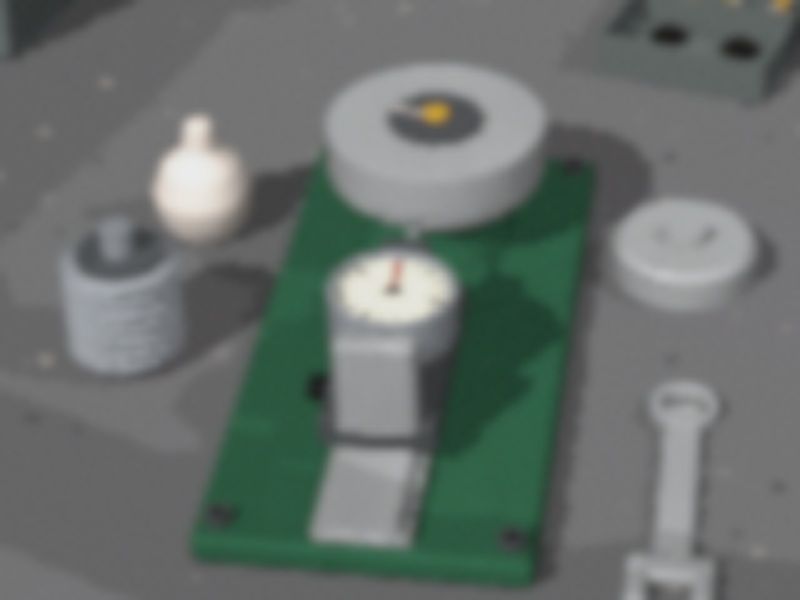

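Run:
```python
from h import *
i,K,T=cam("top")
# cap ellipse: bright segmentation on upscaled
f=lambda u,v:(225+u/5-0.4,150+v/5-0.4)
for n,u,v,z in[("nut",490,307,.0865),("washer",491,306,.083),("dial",237,397,.08),("cA",38,335,.016),("cB",570,145,.016),("cC",660,400,.016),("ball",357,357,.066),("rail end",97,495,.03),("bell",222,128,.076),("float",428,88,.066),("spare",567,527,.026)]:
    print(n,px2w(f(u,v),z,K,T).round(4))
# subpixel
g=cv2.cvtColor(i,cv2.COLOR_RGB2GRAY)
sub=cv2.resize(g[180:245,290:360],None,fx=8,fy=8,interpolation=cv2.INTER_CUBIC)
hsv=cv2.cvtColor(i,cv2.COLOR_RGB2HSV)
print(g[211,295:355]); print(hsv[211,295:355,1])
```

```text
nut [ 0.5138 -0.1567  0.0865]
washer [ 0.5145 -0.1573  0.083 ]
dial [ 0.4698 -0.023   0.08  ]
cA [0.5073 0.0956 0.016 ]
cB [ 0.6069 -0.2034  0.016 ]
cC [ 0.4639 -0.2495  0.016 ]
ball [ 0.4898 -0.0855  0.066 ]
rail end [0.4183 0.0608 0.03  ]
bell [ 0.6126 -0.0166  0.076 ]
float [ 0.6329 -0.1262  0.066 ]
spare [ 0.3957 -0.1962  0.026 ]
[117 117 116 116 117 119 117 141 202 225 226 225 224 223 223 224 224 222
 211 135 119 119 122 120 116 148 216 215 213 202 140 119 117 119 117 120
 126 176 224 224 224 226 226 227 226 226 225 225 221 172  96  95  95  95
  94  92  97 120 120 119]
[ 79  81  76  76  77  76  81  44   5   4   4   4   4   3   5   4   6   3
   6   7   8   6   6  10   6  86 129 130 131 131  88   8   6   4   6   4
   6   6   4   3   4   6   6   4   4   6   4   4   3   1  63  66  66  63
  66  49   8  10  12  12]
```

```bash
cat > ecc.py <<'E'
from h import *
from scipy.optimize import least_squares
def circ(P,r=None):
    c0=P.mean(0)
    s=least_squares(lambda q:np.hypot(*(P-q[:2]).T)-q[2],[*c0,np.hypot(*(P-c0).T).mean()],loss='soft_l1',f_scale=5e-4)
    return s.x,np.std(s.fun)
def edge(g,K,T,c,z,rlo,rhi,falling,n=180):
    # radial edge search in world plane
    out=[]
    rr=np.linspace(rlo,rhi,120)
    for a in np.linspace(0,2*np.pi,n,endpoint=False):
        uv=np.array([w2px([c[0]+r*np.cos(a),c[1]+r*np.sin(a),z],K,T) for r in rr],np.float32)
        v=cv2.remap(g,uv[None,:,0],uv[None,:,1],cv2.INTER_LINEAR)[0].astype(float)
        hi=np.median(v[:15]) if falling else np.median(v[-15:]); lo=np.median(v[-15:]) if falling else np.median(v[:15])
        if hi-lo<40: continue
        m=(hi+lo)/2; b=(v>m)
        k=np.where(b[:-1]!=b[1:])[0]
        if len(k)!=1: continue
        k=k[0]; r=rr[k]+(rr[k+1]-rr[k])*(m-v[k])/(v[k+1]-v[k])
        out.append([c[0]+r*np.cos(a),c[1]+r*np.sin(a)])
    return np.array(out)
def ecc(i,K,T,c=(0.514,-0.157)):
    g=cv2.cvtColor(i,cv2.COLOR_RGB2GRAY).astype(np.float32)
    P=edge(g,K,T,c,.08,.042,.066,True); o=circ(P)
    W=edge(g,K,T,c,.083,.018,.034,False); w=circ(W)
    return o,len(P),w,len(W)
E
python3 - <<'E'
from ecc import *
for k in range(3):
    i,K,T=cam("top"); o,a,w,b=ecc(i,K,T); print(o,a,w,b); d=(o[0]-w[0])[:2]; print(d*1e3,np.degrees(np.arctan2(d[1],d[0])))
i,K,T=cam("side"); 
for p in([.514,-.157,.08],[.4698,-.023,.08],[.47,-.023,.016]): print(w2px(p,K,T))
E
```

```text
(array([ 0.51563186, -0.15848012,  0.0544721 ]), np.float64(0.0002527425233413963)) 180 (array([ 0.51421974, -0.15721378,  0.02397613]), np.float64(0.0003408723978124333)) 175
[ 1.4121177  -1.26633289] -41.88453427387992
(array([ 0.51563705, -0.15847669,  0.05447906]), np.float64(0.00024449155573471796)) 180 (array([ 0.51422921, -0.15717436,  0.02397409]), np.float64(0.0003261597342636407)) 175
[ 1.40783939 -1.30232788] -42.77050188039481
(array([ 0.5156247 , -0.15847585,  0.05447764]), np.float64(0.0002483695034328318)) 180 (array([ 0.51421349, -0.15720342,  0.02397831]), np.float64(0.0003237321976927273)) 175
[ 1.41121235 -1.27243579] -42.03976286813302
[326.83410325 193.96026603]
[317.97307875 227.12437381]
[318.66978594 249.65306311]
```

Run:
```python
from h import *
i,K,T=cam("top"); j,K2,T2=cam("side")
S=np.array([.514,-.157]); ey=np.array([-.315,.949]); ex=np.array([.949,.315])
def st(p): d=p[:2]-S; return (ex@d*1e3).round(1),(ey@d*1e3).round(1)
c=crop(i,232,205,50,50,12,"pics/t2.png"); crop(j,290,210,60,60,10,"pics/s2.png")
print("cam centre",-T[:3,:3].T@T[:3,3], -T2[:3,:3].T@T2[:3,3])
# project predicted rear face outline for candidate y (stand)
for y in (165,175,185,195):
    q=[]
    for x,z in((-18,.036),(18,.036),(18,.086),(-18,.086)):
        p=S+ex*x/1e3+ey*y/1e3; q.append((w2px([*p,z],K,T).round(1).tolist(),w2px([*p,z],K2,T2).round(1).tolist()))
    print(y,q)
```

```text
cam centre [ 0.45773156 -0.15581365  1.16821441] [0.06490085 0.72646141 0.6953021 ]
165 [([267.9, 238.4], [325.0, 249.9]), ([263.6, 225.9], [309.1, 248.7]), ([260.9, 225.6], [308.2, 230.7]), ([265.4, 238.7], [324.5, 231.9])]
175 [([264.4, 239.6], [324.3, 252.7]), ([260.1, 227.2], [308.3, 251.5]), ([257.3, 226.9], [307.4, 233.4]), ([261.8, 239.9], [323.8, 234.6])]
185 [([261.0, 240.8], [323.7, 255.6]), ([256.7, 228.4], [307.5, 254.4]), ([253.7, 228.2], [306.6, 236.2]), ([258.1, 241.2], [323.2, 237.4])]
195 [([257.5, 242.1], [323.0, 258.5]), ([253.2, 229.6], [306.7, 257.2]), ([250.0, 229.5], [305.8, 239.0]), ([254.5, 242.5], [322.5, 240.2])]
```

View pics/t2.png

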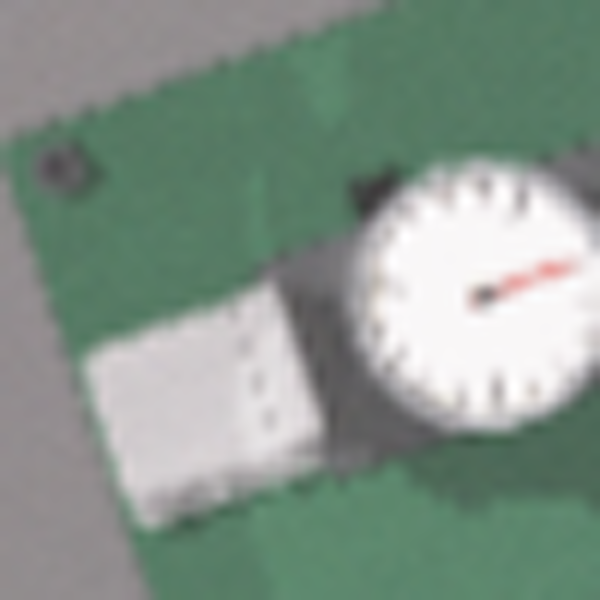

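View pics/s2.png

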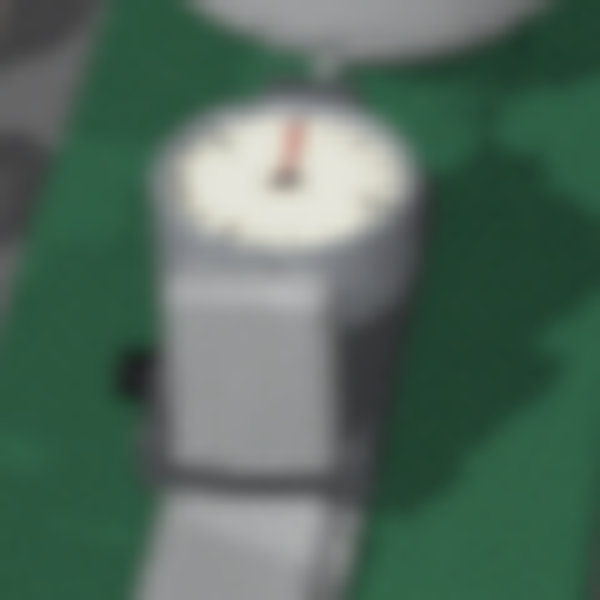

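```bash
cat >> h.py <<'E'
from scipy.spatial.transform import Rotation as Ro
S=np.array([.514,-.157]); ey=np.array([-.315,.949]); ex=np.array([.949,.315])
def plan(p,ang=None):
    "p world target TCP; ang = wanted world angle (deg) of tool y, tool down"
    s=bot.read_state(); R=Ro.from_rotvec(s['tcp_rot']); sh=R.inv().apply(np.asarray(p)-s['tool_pos'])
    o=[]
    if ang is not None:
        a=np.radians(ang); y=np.array([np.cos(a),np.sin(a),0]); z=np.array([0,0,-1.]); Rt=np.column_stack([np.cross(y,z),y,z])
        o=((R.inv()*Ro.from_matrix(Rt)).as_rotvec()/np.radians(120)).round(4)
    print("turn",o,"shift/100mm",(sh*10).round(4),"f",s['wrist_force'].round(2),"t",s['time'])
E
python3 - <<'E'
from h import *
plan([.45,-.3,.25],-71.6); t=S+ey*.224; print(t); plan([*t,.2],-71.6);
E
```

```text
turn [ 0.     -0.     -0.7205] shift/100mm [-2.2861 -3.0539  0.0329] f [-0.5  -0.4   0.19] t 0.55
[0.44344  0.055576]
turn [ 0.     -0.     -0.7205] shift/100mm [-5.609  -4.3213  0.5329] f [-0.5  -0.4   0.19] t 0.55
```

>>> move_arm --series "0 0 -0.07 -0.25 -0.25 0 -1;0 0 -0.14 -0.5 -0.5 0 -1;0 0 -0.21 -0.75 -0.75 0 -1;0 0 -0.28 -1 -1 0 -1;0 0 -0.35 -1 -1 0 -1;0 0 -0.42 -1 -1 0 -1;0 0 -0.48 -1 -1 0 -1;0 0 -0.48 -1 -1 0 -1" --squeeze 20

```text
time: 1.35
tool_pos: [0.3077, -0.4959, 0.2535]
tcp_rot: [3.128, -0.286, 0.0]
wrist_force: [-0.0, 0.1, -0.1]
width: -0.0
```

Run:
```python
from h import *
print(bot.read_state()['tool_pos']);plan([*(S+ey*.224),.2],-71.6)
```

```text
[ 0.30767303 -0.49591399  0.25354432]
turn [ 2.000e-04 -1.000e-04 -2.403e-01] shift/100mm [ 0.3363 -5.6698  0.5336] f [-0.02  0.06 -0.1 ] t 1.35
```

>>> move_arm --series "0 0 0 0.5 -0.4 0 -1;0 0 0 0.9 -0.8 0 -1;0 0 0 0.9 -1 0 -1;0 0 0 0.9 -1 0 -1;0 0 0 0.9 -1 0 -1;0 0 0 0.9 -1 0 -1;0 0 0 0.9 -1 0 -1;0 0 0 0.9 -1 0 -1"

```text
time: 2.15
tool_pos: [0.4134, -0.4149, 0.2533]
tcp_rot: [3.128, -0.29, -0.0]
wrist_force: [0.2, -0.6, -0.0]
width: -0.001
```

>>> move_arm --series "0 0 0 0 -0.5 0 -1;0 0 0 0 -1 0 -1;0 0 0 0 -1 0 -1;0 0 0 0 -1 0 -1;0 0 0 0 -1 0 -1;0 0 0 0 -1 0 -1;0 0 0 0 -1 0 -1;0 0 0 0 -1 0 -1"

```text
time: 2.95
tool_pos: [0.4321, -0.3165, 0.2532]
tcp_rot: [-3.128, 0.288, 0.0]
wrist_force: [-0.3, 0.2, 0.1]
width: -0.001
```

>>> move_arm --series "0 0 0 0 -0.5 0 -1;0 0 0 0 -1 0 -1;0 0 0 0 -1 0 -1;0 0 0 0 -1 0 -1;0 0 0 0 -1 0 -1;0 0 0 0 -1 0 -1;0 0 0 0 -1 0 -1;0 0 0 0 -1 0 -1"

```text
time: 3.75
tool_pos: [0.4503, -0.2182, 0.2532]
tcp_rot: [-3.128, 0.289, 0.0]
wrist_force: [-0.1, -0.1, -1.4]
width: 0.001
```

>>> move_arm --series "0 0 -0.04 0 -0.5 0 -1;0 0 -0.08 0 -1 0 -1;0 0 -0.12 0 -1 0 -1;0 0 -0.16 0 -1 0 -1;0 0 -0.2 0 -1 0 -1;0 0 -0.24 0 -1 0 -1;0 0 -0.24 0 -1 0 -1;0 0 -0.24 0 -1 0 -1"

```text
time: 4.55
tool_pos: [0.4687, -0.1193, 0.2532]
tcp_rot: [-3.102, -0.497, 0.0]
wrist_force: [0.3, 0.3, 0.4]
width: -0.0
```

Run:
```python
from h import *
print(bot.read_state()['tool_pos']);plan([*(S+ey*.224),.2],-71.6)
```

```text
[ 0.46865844 -0.11933802  0.25321943]
turn [-0.      0.     -0.0018] shift/100mm [ 0.3064 -1.7404  0.5323] f [0.26 0.33 0.37] t 4.55
```

>>> move_arm --series "0 0 0 0.3 -0.5 0 -1;0 0 0 0.3 -1 0 -1;0 0 0 0.3 -1 0 -1;0 0 0 0.3 -1 0 -1;0 0 0 0.3 -1 0 -1;0 0 0 0.3 -1 0 -1;0 0 0 0.3 -1 0 -1;0 0 0 0.3 -1 0 -1"

```text
time: 5.35
tool_pos: [0.4659, -0.0155, 0.2533]
tcp_rot: [3.102, 0.498, -0.0]
wrist_force: [0.1, 0.9, -0.6]
width: -0.002
```

>>> move_arm --series "0 0 0 0 -0.5 0 -1;0 0 0 0 -0.74 0.3 -1;0 0 0 0 -0.74 0.7 -1;0 0 0 0 -0.74 1 -1;0 0 0 0 -0.74 1 -1;0 0 0 0 -0.74 1 -1;0 0 0 0 -0.74 1 -1;0 0 0 0 -0.74 1 -1"

```text
time: 6.15
tool_pos: [0.4443, 0.0554, 0.1555]
tcp_rot: [3.101, 0.499, 0.006]
wrist_force: [0.3, -0.2, -0.1]
width: 0.001
```

Run:
```python
from h import *
print(bot.read_state()['tool_pos']);plan([*(S+ey*.224),.074],-71.6)
i,K,T=cam("top"); crop(i,215,180,120,90,6,"pics/t3.png")
i,K,T=cam("side"); crop(i,260,170,100,100,6,"pics/s3.png")
```

```text
[0.44427544 0.0554191  0.15550908]
turn [ 0.0005 -0.0019 -0.0009] shift/100mm [-0.0106 -0.0049  0.8151] f [ 0.29 -0.16 -0.14] t 6.15
```

View pics/t3.png

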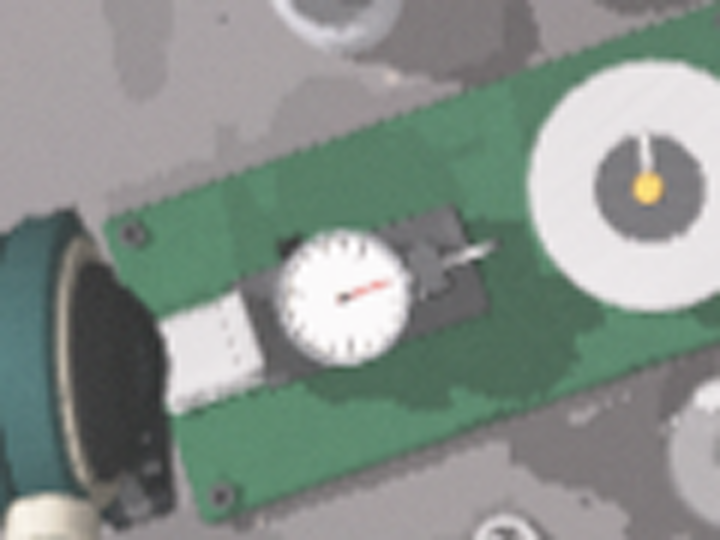

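View pics/s3.png

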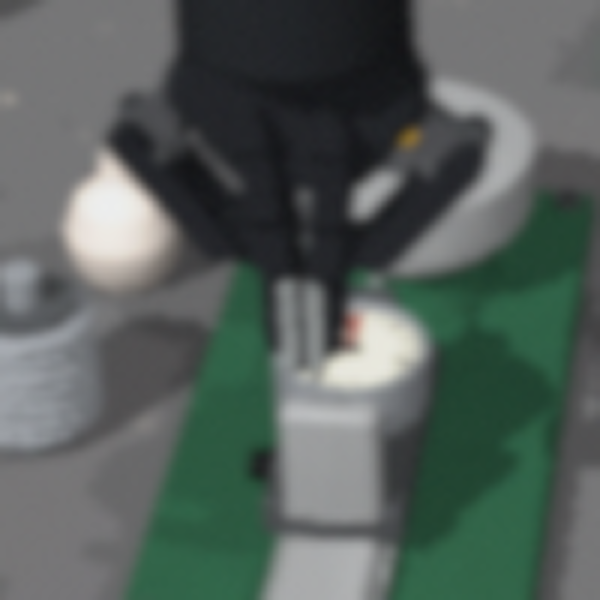

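The gripper is lined up behind the thumb plate, and the dial stays visible to the top camera (centre at crop (343,297), pointer at zero). Now I descend behind the plate.

>>> move_arm --series "0 0 0 0 0 0.2 -1;0 0 0 0 0 0.4 -1;0 0 0 0 0 0.6 -1;0 0 0 0 0 0.8 -1;0 0 0 0 0 0.8 -1;0 0 0 0 0 0.8 -1;0 0 0 0 0 0.8 -1;0 0 0 0 0 0.8 -1"

```text
time: 7.05
tool_pos: [0.4437, 0.0557, 0.0747]
tcp_rot: [3.101, 0.5, 0.004]
wrist_force: [-0.5, 0.4, -0.5]
width: -0.005
```

>>> move_arm --series "0 0 0 0 0.04 0 -1;0 0 0 0 0.08 0 -1;0 0 0 0 0.12 0 -1;0 0 0 0 0.16 0 -1;0 0 0 0 0.16 0 -1;0 0 0 0 0.16 0 -1;0 0 0 0 0.16 0 -1;0 0 0 0 0.16 0 -1"

```text
time: 7.85
tool_pos: [0.4474, 0.0405, 0.0732]
tcp_rot: [-3.101, -0.501, 0.0]
wrist_force: [-0.0, 0.2, -0.6]
width: -0.002
```

Run:
```python
from h import *
p=bot.read_state()['tool_pos'];print(p, ey@(p[:2]-S));plan([*(S+ey*.205),.074],-71.6)
i,K,T=cam("side"); crop(i,260,170,100,100,6,"pics/s4.png")
```

```text
[0.44738693 0.04045301 0.07321487] 0.2083660250013091
turn [-0.      0.0001 -0.0005] shift/100mm [ 0.0102  0.034  -0.0079] f [-0.02  0.17 -0.62] t 7.85
```

View pics/s4.png

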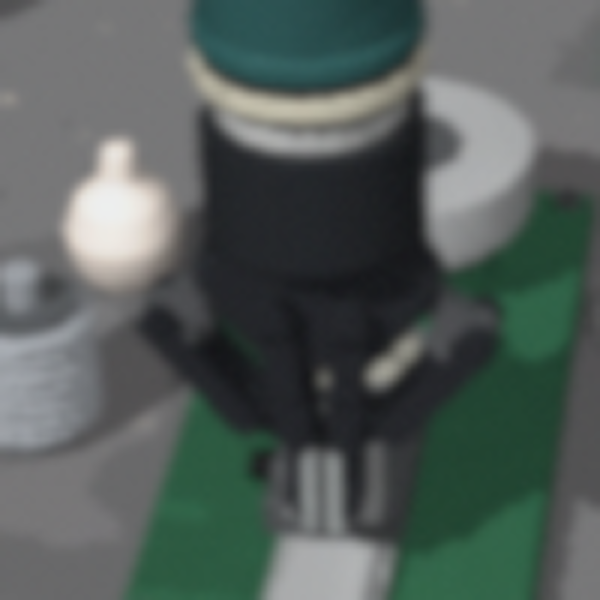

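>>> move_arm --series "0 0 0 0 0.03 0 -1;0 0 0 0 0.06 0 -1;0 0 0 0 0.09 0 -1;0 0 0 0 0.12 0 -1;0 0 0 0 0.15 0 -1;0 0 0 0 0.18 0 -1;0 0 0 0 0.18 0 -1;0 0 0 0 0.18 0 -1"

```text
time: 8.7
tool_pos: [0.4529, 0.024, 0.0733]
tcp_rot: [-3.1, -0.499, 0.001]
wrist_force: [-1.3, 4.7, 1.0]
width: -0.003
```

Run:
```python
from h import *
s=bot.read_state();p=s['tool_pos'];print(p, ey@(p[:2]-S),s['wrist_force'])
i,K,T=cam("top"); crop(i,225,180,120,90,6,"pics/t5.png")
```

```text
[0.45289904 0.02404116 0.07327901] 0.19105486383273243 [-1.32863484  4.70310702  0.9579994 ]
```

View pics/t5.png

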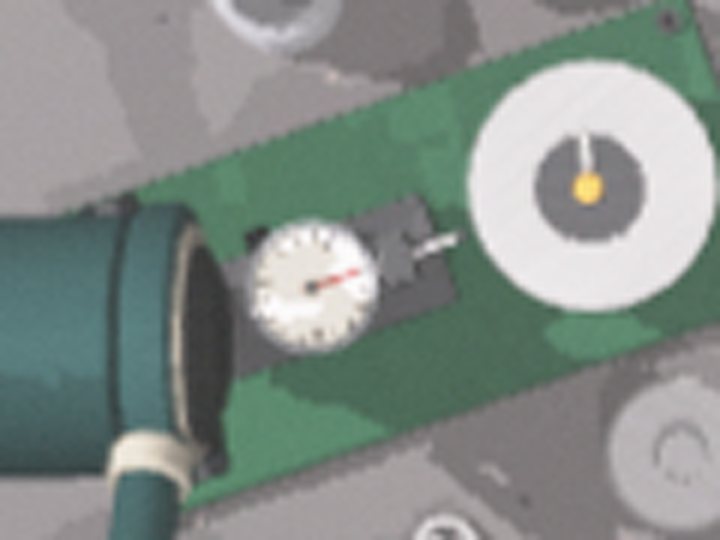

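>>> move_arm --series "0 0 0 0 0.02 0 -1;0 0 0 0 0.04 0 -1;0 0 0 0 0.06 0 -1;0 0 0 0 0.08 0 -1;0 0 0 0 0.1 0 -1;0 0 0 0 0.11 0 -1;0 0 0 0 0.11 0 -1;0 0 0 0 0.11 0 -1"

```text
time: 9.55
tool_pos: [0.4562, 0.014, 0.0732]
tcp_rot: [-3.099, -0.498, 0.001]
wrist_force: [-0.6, 6.7, 1.2]
width: -0.001
```

```bash
cat >> h.py <<'E'
def pointer(i,K,T,yd,name=None):
    "rectified dial view, yd = dial centre distance from spindle (m); returns angle rad clockwise from toward-cap"
    f=i.astype(np.float32); rmin=-1
    n=201; mm=0.3e-3
    a=(np.arange(n)-n//2)*mm
    # rectified: up = toward cap (-ey), right = seen from above cw => right of facing -ey is -ex... 
    up=-ey; rt=np.array([up[1],-up[0]])
    G=np.zeros((n,n,2),np.float32)
    c=S+ey*yd
    U,V=np.meshgrid(a,-a)
    P=c+U[...,None]*rt+V[...,None]*up
    Q=np.concatenate([P,np.full((n,n,1),.08)],2)@T[:3,:3].T+T[:3,3]
    u=K[0,0]*Q[...,0]/-Q[...,2]+K[0,2]; v=-K[1,1]*Q[...,1]/-Q[...,2]+K[1,2]
    r=cv2.remap(i,u.astype(np.float32),v.astype(np.float32),cv2.INTER_CUBIC)
    red=np.clip(r[...,0].astype(float)-np.maximum(r[...,1],r[...,2])-25,0,None)
    red[np.hypot(U,V)>.029]=0
    # white disk centre
    if name: cv2.imwrite(name,cv2.resize(r[:,:,::-1],None,fx=3,fy=3))
    w=red.sum(); x=(red*U).sum()/w; y=(red*V).sum()/w
    # principal axis
    C=np.cov(np.stack([U.ravel(),V.ravel()]),aweights=red.ravel()); ev,evec=np.linalg.eigh(C); d=evec[:,1]; 
    if d@[x,y]<0: d=-d
    return dict(centroid=(x*1e3,y*1e3),ang_c=np.arctan2(x,y)%(2*np.pi),ang_p=np.arctan2(d[0],d[1])%(2*np.pi),w=w)
E
python3 - <<'E'
from h import *
s=bot.read_state();p=s['tool_pos'];yd=ey@(p[:2]-S)-.011-.052;print(p, yd,s['wrist_force'])
i,K,T=cam("top"); print(pointer(i,K,T,yd,"pics/d6.png")); crop(i,225,180,120,90,6,"pics/t6.png")
E
```

```text
[0.45618518 0.01402695 0.07324973] 0.11751624234398786 [-0.61925491  6.65122374  1.16177012]
{'centroid': (np.float64(8.560489639105732), np.float64(-8.224477868148933)), 'ang_c': np.float64(2.3361785505366415), 'ang_p': np.float64(2.2861727350612844), 'w': np.float64(24467.0)}
```

View pics/t6.png

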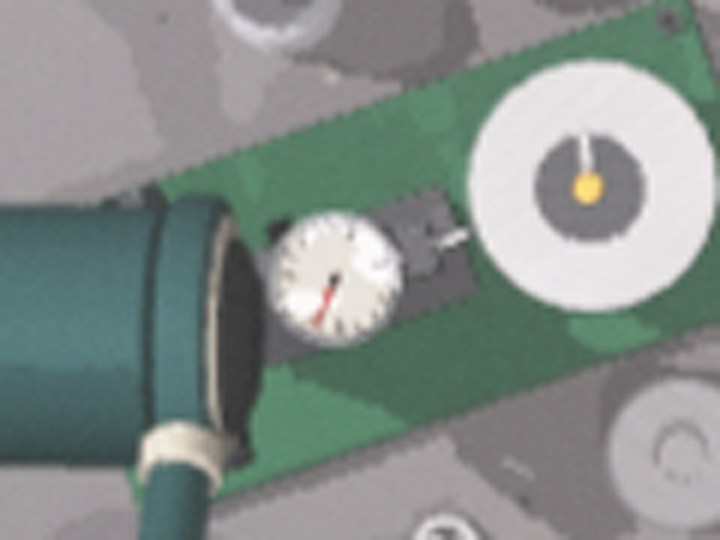

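View pics/d6.png

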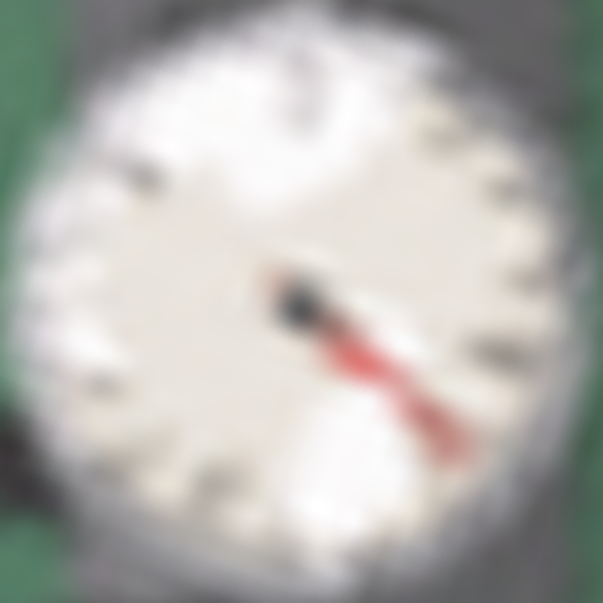

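Pointer stands at about 2.3 rad, bearing on the cap, so it is within the half-way band. Next I back off, lift, and go over to the cap.

>>> move_arm --series "0 0 0 0 -0.08 0 -1;0 0 0 0 -0.2 0 -1;0 0 0 0 -0.2 -0.2 -1;0 0 0 0 -0.2 -0.6 -1;0 0 0 0 -0.2 -1 -1;0 0 0 0 -0.2 -1 -1;0 0 0.05 0 -0.2 -1 -1;0 0 0.1 0 -0.2 -1 -1"

```text
time: 10.4
tool_pos: [0.4501, 0.0322, 0.1733]
tcp_rot: [3.137, 0.168, 0.001]
wrist_force: [0.1, -0.3, 0.3]
width: -0.001
```

Run:
```python
from h import *
i,K,T=cam("top"); print(pointer(i,K,T,.1175))
a=np.pi; plan([*(S+.04*np.array([np.cos(a),np.sin(a)])),.15],180)
print(bot.read_state()['q'])
```

```text
{'centroid': (np.float64(8.70049725719247), np.float64(-8.164063301629897)), 'ang_c': np.float64(2.3243968547167007), 'ang_p': np.float64(2.2823296445917665), 'w': np.float64(25339.0)}
turn [ 1.000e-04 -1.000e-04  7.991e-01] shift/100mm [0.0453 1.9068 0.2304] f [ 0.15  0.29 -1.04] t 10.45
[ 1.64320399e-02 -1.00316860e-01  2.15077339e+00 -2.79835642e-04
  1.09111418e+00 -8.62606475e-02]
```

>>> move_arm --series "0 0 0.07 0 0.3 0 -1;0 0 0.14 0 0.6 0 -1;0 0 0.21 0 0.9 0 -1;0 0 0.28 0 1 0 -1;0 0 0.35 0 1 0 -1;0 0 0.42 0 1 0 -1;0 0 0.49 0 1 0 -1;0 0 0.55 0 1 0 -1"

```text
time: 11.25
tool_pos: [0.4609, -0.0673, 0.1726]
tcp_rot: [2.722, -1.568, -0.001]
wrist_force: [-0.6, 0.2, -0.8]
width: 0.001
```

Run:
```python
from h import *
a=np.pi; plan([*(S+.04*np.array([np.cos(a),np.sin(a)])),.12],180)
```

```text
turn [5.00e-04 1.00e-04 2.51e-01] shift/100mm [0.842  0.3364 0.5255] f [-0.56  0.18 -0.77] t 11.25
```

>>> move_arm --series "0 0 0.06 0.3 0.1 0 -1;0 0 0.12 0.6 0.2 0 -1;0 0 0.18 0.84 0.34 0 -1;0 0 0.25 0.84 0.34 0.2 -1;0 0 0.25 0.84 0.34 0.4 -1;0 0 0.25 0.84 0.34 0.6 -1;0 0 0.25 0.84 0.34 0.6 -1;0 0 0.25 0.84 0.34 0.6 -1"

```text
time: 12.05
tool_pos: [0.4739, -0.1568, 0.1127]
tcp_rot: [2.229, -2.213, -0.002]
wrist_force: [-0.2, -0.3, 1.6]
width: -0.002
```

Run:
```python
from h import *
a=np.pi; plan([*(S+.04*np.array([np.cos(a),np.sin(a)])),.102],180)
print(bot.read_state()['tool_pos'])
i,K,T=cam("side"); crop(i,270,140,110,100,7,"pics/s7.png")
```

```text
turn [0.0008 0.0003 0.0034] shift/100mm [ 0.0023 -0.0012  0.1075] f [-0.17 -0.29  1.6 ] t 12.05
[ 0.47389208 -0.15677238  0.11274532]
```

View pics/s7.png

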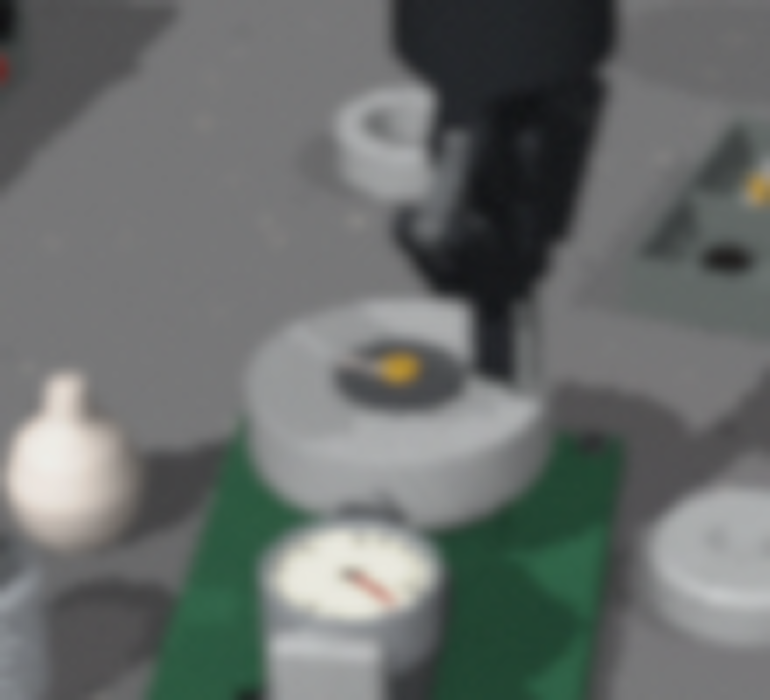

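>>> move_arm --series "0 0 0 0 0 0.03 -1;0 0 0 0 0 0.06 -1;0 0 0 0 0 0.08 -1;0 0 0 0 0 0.08 -1;0 0 0 0 0 0.08 -1;0 0 0 0 0 0.08 -1;0 0 0 0 0 0.08 -1;0 0 0 0 0 0.08 -1"

```text
time: 12.9
tool_pos: [0.4745, -0.1573, 0.1054]
tcp_rot: [-2.228, 2.215, -0.0]
wrist_force: [0.3, -0.5, 1.0]
width: 0.0
```

>>> move_arm --series "0 0 0 0 0 0.003 -1;0 0 0 0 0 0.006 -1;0 0 0 0 0 0.01 -1;0 0 0 0 0 0.01 -1;0 0 0 0 0 0.01 -1;0 0 0 0 0 0.01 -1;0 0 0 0 0 0.01 -1;0 0 0 0 0 0.01 -1"

```text
time: 13.7
tool_pos: [0.4744, -0.1572, 0.1043]
tcp_rot: [-2.228, 2.215, -0.0]
wrist_force: [0.5, -0.1, 0.1]
width: 0.004
```

>>> move_arm --series "0 0 0 0 0 0.003 -1;0 0 0 0 0 0.006 -1;0 0 0 0 0 0.01 -1;0 0 0 0 0 0.01 -1;0 0 0 0 0 0.01 -1;0 0 0 0 0 0.01 -1;0 0 0 0 0 0.01 -1;0 0 0 0 0 0.01 -1"

```text
time: 14.5
tool_pos: [0.4744, -0.1572, 0.1033]
tcp_rot: [-2.228, 2.215, -0.0]
wrist_force: [-0.6, -0.2, -0.1]
width: 0.002
```

>>> move_arm --series "0 0 0 0 0 0.002 -1;0 0 0 0 0 0.004 -1;0 0 0 0 0 0.006 -1;0 0 0 0 0 0.007 -1;0 0 0 0 0 0.007 -1;0 0 0 0 0 0.007 -1;0 0 0 0 0 0.007 -1;0 0 0 0 0 0.007 -1"

```text
time: 15.3
tool_pos: [0.4744, -0.1572, 0.1026]
tcp_rot: [-2.228, 2.215, -0.0]
wrist_force: [-0.5, -0.1, -0.4]
width: -0.0
```

>>> move_arm --series "0 0 0 0 0 0.002 -1;0 0 0 0 0 0.004 -1;0 0 0 0 0 0.006 -1;0 0 0 0 0 0.006 -1;0 0 0 0 0 0.006 -1;0 0 0 0 0 0.006 -1;0 0 0 0 0 0.006 -1;0 0 0 0 0 0.006 -1"

```text
time: 16.1
tool_pos: [0.4744, -0.1572, 0.102]
tcp_rot: [-2.228, 2.215, 0.0]
wrist_force: [0.1, 0.6, 1.2]
width: -0.003
```

>>> move_arm --series "0 0 0 0 0 0.002 -1;0 0 0 0 0 0.004 -1;0 0 0 0 0 0.005 -1;0 0 0 0 0 0.005 -1;0 0 0 0 0 0.005 -1;0 0 0 0 0 0.005 -1;0 0 0 0 0 0.005 -1;0 0 0 0 0 0.005 -1"

```text
time: 16.9
tool_pos: [0.4745, -0.1573, 0.102]
tcp_rot: [2.228, -2.215, 0.0]
wrist_force: [-2.4, 1.1, 5.8]
width: -0.004
```

>>> move_arm --series "0 0 -0.042 0.034 -0.002 0 -1;0 0 -0.083 0.069 -0.006 0 -1;0 0 -0.125 0.102 -0.013 0 -1;0 0 -0.167 0.135 -0.024 0 -1;0 0 -0.208 0.167 -0.037 0 -1;0 0 -0.25 0.197 -0.053 0 -1;0 0 -0.25 0.197 -0.053 0 -1;0 0 -0.25 0.197 -0.053 0 -1"

```text
time: 17.7
tool_pos: [0.4803, -0.1776, 0.102]
tcp_rot: [2.724, -1.564, 0.002]
wrist_force: [-1.3, -2.4, 4.2]
width: 0.002
```

Run:
```python
from h import *
p=bot.read_state()['tool_pos'];d=p[:2]-S; print(np.hypot(*d),np.degrees(np.arctan2(d[1],d[0])),p[2],bot.read_state()['wrist_force'])
i,K,T=cam("top"); print(pointer(i,K,T,.1175)); crop(i,240,170,120,90,6,"pics/t8.png")
print(bot.read_state()['q'])
```

```text
0.0395022334817477 -148.6167725294029 0.10199249474752597 [-1.25319269 -2.39865325  4.24948042]
{'centroid': (np.float64(7.061656471038042), np.float64(-10.896147964060408)), 'ang_c': np.float64(2.5665631252809784), 'ang_p': np.float64(2.541437873222483), 'w': np.float64(20924.0)}
[-4.02224574e-01  1.04240602e-01  2.09355012e+00 -9.38415415e-04
  9.42412626e-01  6.40923950e-01]
```

View pics/t8.png

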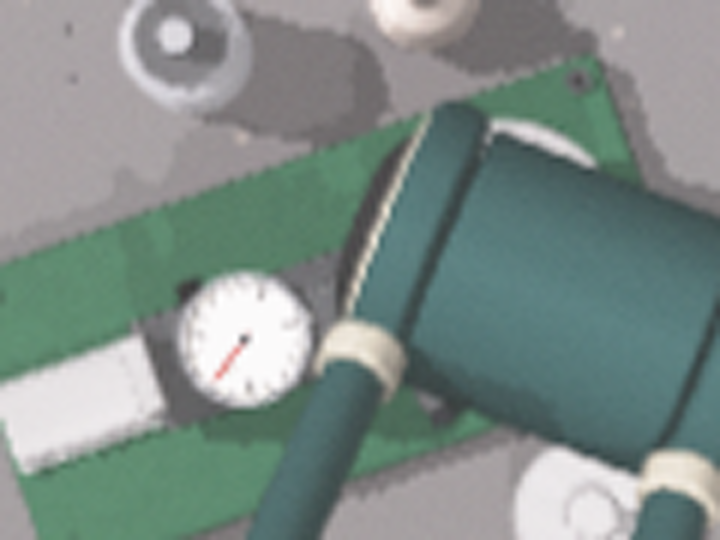

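>>> move_arm --series "0 0 -0.05 0.041 -0.002 0.001 -1;0 0 -0.1 0.082 -0.009 0.001 -1;0 0 -0.15 0.122 -0.019 0.001 -1;0 0 -0.2 0.161 -0.034 0.001 -1;0 0 -0.25 0.197 -0.053 0.001 -1;0 0 -0.3 0.232 -0.075 0.001 -1;0 0 -0.35 0.264 -0.101 0.001 -1;0 0 -0.35 0.264 -0.101 0.001 -1"

```text
time: 18.55
tool_pos: [0.503, -0.1952, 0.102]
tcp_rot: [3.104, -0.482, 0.003]
wrist_force: [0.1, -2.8, 3.3]
width: 0.004
```

```bash
cat > chk.py <<'E'
from h import *
import sys
s=bot.read_state();p=s['tool_pos'];d=p[:2]-S; print(np.hypot(*d),np.degrees(np.arctan2(d[1],d[0])),p[2],s['wrist_force'],s['q'].round(2))
i,K,T=cam("top"); print(pointer(i,K,T,.1175,"pics/d%s.png"%sys.argv[1])); crop(i,240,170,120,90,6,"pics/t%s.png"%sys.argv[1])
E
python3 chk.py 9
```

```text
0.039762791415207686 -106.12306925363859 0.10201262233017132 [ 0.07940997 -2.75984996  3.31762701] [-0.42  0.15  2.04 -0.    0.95 -0.11]
{'centroid': (np.float64(-0.4527001227328515), np.float64(-13.39236328924042)), 'ang_c': np.float64(3.1753826432801318), 'ang_p': np.float64(3.193587223003411), 'w': np.float64(14666.0)}
```

>>> move_arm --series "0 0 -0.05 0.041 -0.002 0.002 -1;0 0 -0.1 0.082 -0.009 0.002 -1;0 0 -0.15 0.122 -0.019 0.002 -1;0 0 -0.2 0.161 -0.034 0.002 -1;0 0 -0.25 0.197 -0.053 0.002 -1;0 0 -0.3 0.232 -0.075 0.002 -1;0 0 -0.35 0.264 -0.101 0.002 -1;0 0 -0.35 0.264 -0.101 0.002 -1"

```text
time: 19.4
tool_pos: [0.5315, -0.1931, 0.102]
tcp_rot: [3.07, 0.662, 0.004]
wrist_force: [0.5, -0.6, 5.3]
width: -0.003
```

```bash
python3 chk.py 10
```

```text
0.04008906569802229 -64.0907226430023 0.10200958214220475 [ 0.50455127 -0.5677827   5.34640942] [-0.39  0.2   1.98  0.    0.96 -0.82]
{'centroid': (np.float64(-8.219896253602304), np.float64(-12.125463976945243)), 'ang_c': np.float64(3.7373344122919496), 'ang_p': np.float64(3.7484473260022484), 'w': np.float64(17350.0)}
```

>>> move_arm --series "0 0 -0.042 0.034 -0.002 0 -1;0 0 -0.083 0.069 -0.006 0 -1;0 0 -0.125 0.102 -0.013 0 -1;0 0 -0.167 0.135 -0.024 0 -1;0 0 -0.208 0.167 -0.037 0 -1;0 0 -0.25 0.197 -0.053 0 -1;0 0 -0.25 0.197 -0.053 0 -1;0 0 -0.25 0.197 -0.053 0 -1"

```text
time: 20.25
tool_pos: [0.5471, -0.1796, 0.102]
tcp_rot: [2.796, 1.431, 0.004]
wrist_force: [1.0, 0.2, 6.0]
width: 0.001
```

```bash
python3 chk.py 11
cat > fit.py <<'E'
import numpy as np,sys
from scipy.optimize import least_squares
D=np.array(eval(sys.argv[1]))
for free in (0,1):
    f=lambda q:q[0]+(q[2] if free else .9)*np.cos(np.radians(D[:,0]-q[1]))-D[:,1]
    s=least_squares(f,[3.2,155,.9]); print(s.x,s.fun.round(3))
E
```

```text
0.04007508671777845 -34.403817566548966 0.10202308414733316 [1.0193104  0.24997977 5.96175463] [-0.36  0.22  1.96  0.    0.96 -1.31]
{'centroid': (np.float64(-8.575688434303698), np.float64(-7.79655782848151)), 'ang_c': np.float64(3.9745434395525883), 'ang_p': np.float64(4.03040104135001), 'w': np.float64(15252.0)}
```

```bash
python3 fit.py "[(0,2.30),(31.4,2.555),(73.9,3.185),(115.9,3.743),(145.6,4.0)]"
```

```text
[  3.14155014 162.00802138   0.9       ] [-0.014  0.001 -0.014  0.023  0.005]
[  3.14244495 162.08070934   0.88785671] [-0.002  0.009 -0.014  0.014 -0.006]
```

View pics/t11.png

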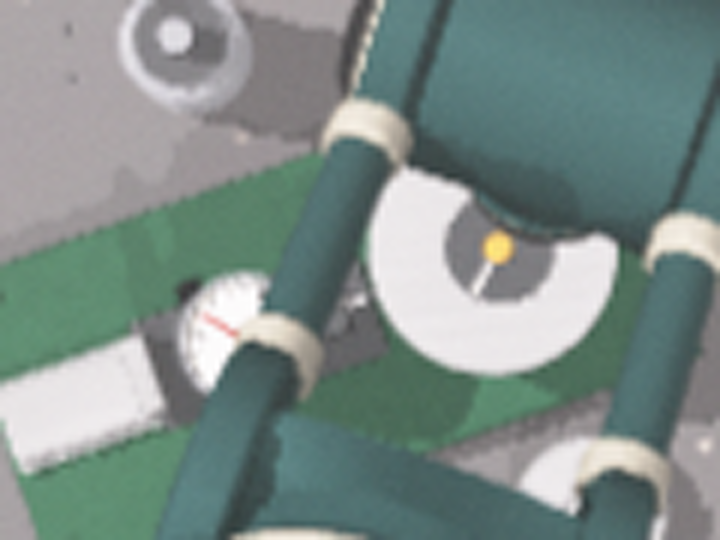

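>>> move_arm --series "0 0 -0.033 0.028 -0.001 0 -1;0 0 -0.067 0.056 -0.004 0 -1;0 0 -0.1 0.083 -0.009 0 -1;0 0 -0.133 0.11 -0.015 0 -1;0 0 -0.133 0.11 -0.015 0 -1;0 0 -0.133 0.11 -0.015 0 -1;0 0 -0.133 0.11 -0.015 0 -1;0 0 -0.133 0.11 -0.015 0 -1"

```text
time: 21.1
tool_pos: [0.552, -0.1697, 0.102]
tcp_rot: [2.57, 1.805, 0.003]
wrist_force: [0.3, -0.3, 6.2]
width: -0.003
```

>>> move_arm --series "0 0 0 0 0 -0.05 -1;0 0 0 0 0 -0.2 -1;0 0 0 0 0 -0.5 -1;0 0 0 0 0 -0.9 -1;0 0 0 -0.3 0.3 -1 -1;0 0 0 -0.7 0.7 -1 -1;0 0 0 -1 1 -1 -1;0 0 0 -1 1 -1 -1"

```text
time: 21.9
tool_pos: [0.6131, -0.3031, 0.2014]
tcp_rot: [2.57, 1.801, -0.0]
wrist_force: [-0.5, 0.5, -0.8]
width: -0.001
```

```bash
python3 chk.py 12
```

```text
0.17650484495037636 -55.85880676335756 0.20136923907089532 [-0.53370583  0.45628151 -0.79999568] [-0.49  0.31  1.64 -0.    1.19 -1.72]
{'centroid': (np.float64(-9.276884328358207), np.float64(-8.02160447761194)), 'ang_c': np.float64(3.9994297130747762), 'ang_p': np.float64(4.0217542754799), 'w': np.float64(16080.0)}
```

View pics/t12.png

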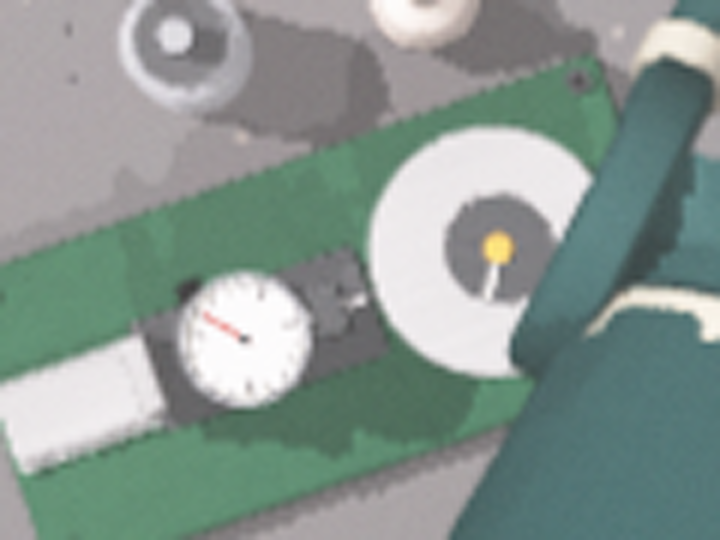

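>>> move_arm --series "0 0 0 -0.4 0.4 0 -1;0 0 0 -0.8 0.8 0 -1;0 0 0 -1 1 0 -1;0 0 0 -1 1 0 -1;0 0 0 -1 1 0 -1;0 0 0 -1 1 0 -1;0 0 0 -1 1 0 -1;0 0 0 -1 1 0 -1"

```text
time: 22.75
tool_pos: [0.6719, -0.4245, 0.202]
tcp_rot: [2.568, 1.81, 0.0]
wrist_force: [-0.6, -0.2, -0.3]
width: -0.001
```

```bash
python3 chk.py 13
python3 - <<'E'
from ecc import *
i,K,T=cam("top"); o,a,w,b=ecc(i,K,T); print(o,a,w,b); d=(o[0]-w[0])[:2]; print(d*1e3,np.degrees(np.arctan2(d[1],d[0])))
e=(o[0][:2]-np.array([.51563,-.158478]))*1e3; print(e,np.hypot(*e),np.degrees(np.arctan2(e[1],e[0])))
E
```

```text
0.31059162640975774 -59.45135216553115 0.20203587313897378 [-0.64061824 -0.22768953 -0.29220501] [-0.59  0.52  1.35  0.    1.27 -1.82]
{'centroid': (np.float64(-9.207288985232351), np.float64(-7.947764530551416)), 'ang_c': np.float64(4.000279343288842), 'ang_p': np.float64(4.027101554634285), 'w': np.float64(14762.0)}
(array([ 0.51324812, -0.15422512,  0.05449138]), np.float64(0.00031413361133327656)) 180 (array([ 0.51404823, -0.15713821,  0.02389242]), np.float64(0.0003545746063873936)) 175
[-0.80011467  2.91309523] 105.35821071876282
[-2.38188469  4.25288399] 4.874463757690569 119.25159187038385
```

View pics/t13.png

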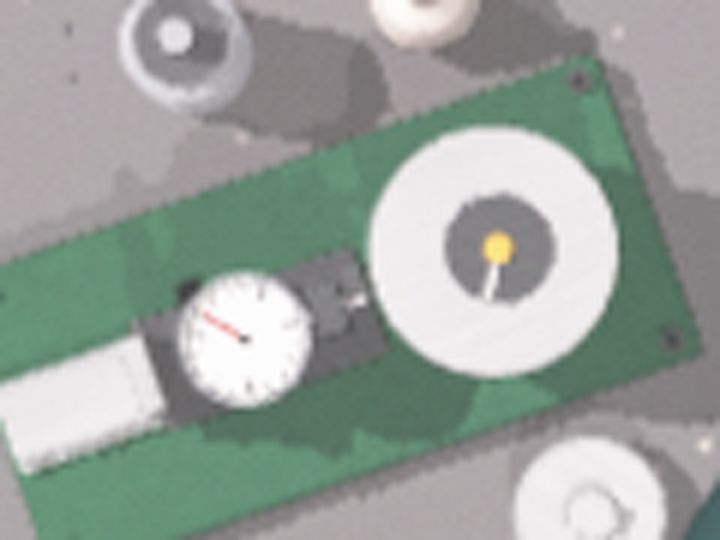

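```bash
python3 -c "
from workcell import bot
print(bot.finish_job())"
```

```text
the job is handed in; nothing more can be done
None
```

The cap's high spot is at the plunger as far as my checks can tell, and I have handed the job in at about 23 s. No verdict was reported.

- **Indicator:** I pushed it in by the thumb plate until the pointer read about 2.3 rad on the rim. I then backed the arm off.
- **Turning the cap:** I turned it about 162° counter-clockwise with a closed fingertip about 40 mm from the axis. The down force read 3 to 6 N after each move. The white line on the washer turned by about 166°, so the fingertip did not slip noticeably.
- **Last pointer reading:** It reads about 4.0 rad, still bearing on the cap and steady in the last two pictures. A sine curve fitted to five readings along the turn put the peak at 162°, at 4.03 to 4.04 rad.
- **High spot direction:** The plunger lies at 108°. The shift of the cap's outline between pictures puts the high spot at about 111°, and its offset from the washer centre gives about 105°.
- **Disagreements:** Before the turn, the same washer-offset measure gave 1.9 mm off centre instead of 2.5 mm. It also put the high spot about 12° from where the pointer fit did. I went with the pointer fit. The arm partly covered the dial for one of the five readings.
- **Not checked:** I did not turn the cap past the peak to see the reading fall again. I saw none of the neighbouring parts move in the pictures, but did not measure them.

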